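Move the flat battery pack from the potentiostat to its charger

TASK

The battery pack in the grey bench instrument is flat. Pinch its orange snap tab in with a light grip, lift the pack gently straight up out of the instrument, then push it upright, tab towards the catch, fully home in the empty black charger, feeling for the bottom, so that the tab springs out again under the charger's catch, and let go. Never force it: no yanking against the catch, no jamming or ramming, and leave the other things on the bench alone.

Things in the scene. Friction and masses are not known exactly. Their poses are not given: they have to be found in the camera images.
- pack_center (a point): blue battery pack, 0.13 to 0.23 kg, upright block 40 (x) by 46 (y) by 100 (z) mm, bottom edges rounded 4 mm, rubbered grips. Point: centre of the block, 50 mm above its underside; z up, +y to the side with the orange snap tab, -y face 23 mm from here. At the start it stands on the floor of the instrument's well, its upper 64 mm above the deck
- tab_pad (a point): middle of the outer face of the tab's ribbed orange thumb pad (28 mm wide, 42 mm high), 25 mm above pack_center; 29 mm from it along +y at rest, 23 mm when home. The pinch across pad and -y face is 52 mm wide at rest, 46 mm with the tab home, then centred on the pack. 20 to 30 N of grip is plenty; a hard or off-centre pinch drives the pack against its well
- tab (a joint): inward travel of the snap tab: 0 at rest (out), 0.006 m home; spring 3 N at first, 9 N when home. Its hook (top 26.5 mm above the pack's underside, 5 mm out past the block at rest) sits below a steel lip on the well's +y side with 1.5 mm vertical play; it is clear of the lip only from about 5 mm of travel, else the latch does not give
- instrument: grey bench instrument with blue cheeks, 180 (x) by 200 (y) mm, flat deck 56 mm above the bench, origin under its middle; fixed. The pack's well is 30 mm from the middle along -x. A blue display panel rises 12 mm from the deck, 46 to 82 mm from the middle along +x
- dock_well (a point): centre of the floor of the instrument's well: 42.4 (x) by 48.4 (y) mm, 36 mm deep below the deck; z up, +y to the catch side (lip's underside 28 mm above the floor). A sprung brass contact in the -x wall presses the pack with some 4 N against the +x wall: 3 to 7 N of drag when sliding. Each well bears up to 40 N of contact in all, this side load included
- charger: black charger, 120 (x) by 150 (y) mm, flat deck 62 mm above the bench, origin under its middle; fixed, empty. Its well, in the middle, is like the instrument's, but floor, lip and sprung contact sit on a stiff cradle set at an unknown depth: its floor is 36 to 56 mm below the deck, lip underside 28 mm above that floor. Find it by feel, the depth is not measured
- charger_well (a point): middle of the charger's well, 42.4 (x) by 48.4 (y) mm, 36 mm below the deck: the cradle's floor lies 0 to 20 mm below this point. z up, +y to the catch side, where the tab must face. The contact's drag exceeds the pack's weight, so push it to the floor, tab pinched in; on release the tab springs out below the lip only if the pack is within 1.5 mm of that floor
- multimeter: green handheld meter, 150 x 75 x 34 mm, lying; leave alone
- screwdriver: small red screwdriver, 160 mm long, 26 mm high, lying; leave alone
- reagent: amber bottle, 56 mm across, 120 mm high; leave alone
- beaker: white beaker, 70 mm across, 80 mm high; leave alone
Things that resemble listed ones, but are neither listed nor needed, are in the scene too. What is meant by the charger is not turquoise, and is the larger of those in its own colour.

How it is judged (in metres and radians):
On the way, in this order (a step that is already met when the one before it is completed fails the run):
1. the tab is pressed in while the pack is still in the instrument (value of joint tab above 0.0045 m and horizontal distance between pack_center and dock_well below 0.006 m and z of pack_center in the frame of dock_well below 0.063 m), for 0.1 s.
2. the pack is lifted clear of the instrument (z of pack_center in the frame of dock_well above 0.087 m and angle between pack_center's own z axis and vertical below 0.35 rad), for 0.1 s.
At the end, for the whole second after the job is handed in: the pack stands upright (within 0.08 rad) in the charger's well, centred within 5 mm, its underside at most 2.5 mm above charger_well, its tab sprung out under the catch (under 2 mm of travel, possible only when the pack is down on the cradle's floor), released and at rest (horizontal distance between pack_center and charger_well below 0.005 m and z of pack_center in the frame of charger_well below 0.0525 m and angle between pack_center's own z axis and vertical below 0.08 rad and value of joint tab below 0.002 m and linear speed of pack below 0.02 m/s); the robot touches nothing.
It fails at once if the pack or its tab loads the instrument with more than 40 N (yanked while latched, jammed, rammed) (contact force between pack and instrument above 40 N).
It fails at once if the pack or its tab loads the charger with more than 40 N (contact force between pack and charger above 40 N).
It fails at once if a bystander is moved by more than 20 mm (distance of any of multimeter, screwdriver, reagent, beaker from where it was at the start of the episode above 0.02 m).
It also fails if it takes over 51 s, if anything falls off the work surface, if the arm or the gripper's body presses on something with over 40 N, if the wrist force passes 120 N, or if a joint passes its speed limit or range.

ROBOT

A 6-joint arm with a two-finger parallel gripper is mounted at the origin on the work surface. World frame = base frame: x ahead of the robot, y to its left, z up, the work surface at z = 0. Lengths are in mm, angles in rad, forces in N, time in s.
With the tool pointing down it reaches from about 325 to 875 mm from the base axis. Payload 4.4 kg.
Tool frame: the origin (TCP) lies at the very end of the fingers, on their centre line; the grasp point (between the pads) lies 19 mm behind it; z points along the fingers, y is the direction in which the jaws open and shut (so a half turn about z gives the same grasp; the last joint's range is limited). The gripper opens to 85 mm and grips with 20 to 120 N. Pads are 22 mm wide; open, the fingers measure 114 mm over their backs; the gripper's body (76 mm by 85 mm) begins 54 mm behind the grasp point. The pads swing forward as they close: fully open they stand 13 mm farther back than shut.
Start: joints at [0.998, 0.207, 1.542, -0, 1.393, -0.15], TCP at [235.941, 524.365, 203.682] pointing down, gripper open.
Joint ranges: [-2.73, 2.73], [-0.86, 2.22], [0.23, 2.46], [-1.11, 4.25], [0.08, 2.63], [-2.82, 2.82]. Speed limits (rad/s): [2.79, 2.79, 3.14, 3.14, 3.14, 3.14].

INTERFACE

Orientations are given as a unit quaternion [x, y, z, w].
In Python, from cell import robot, move_gripper, solve_ik, read_state, optics, order gives the robot as it stands. Calls block until the motion is done:
- robot.move_pose(position, orientation): joint-space move of the TCP to a pose.
- robot.move_linear(position, vel=150, orientation=None, guard=None): straight line of the TCP; orientation=None keeps the orientation; vel is the mean speed in mm/s. With guard (N) it stops when the force on the tool has changed by that much, and returns True; else False.
- robot.set_joints(angles): joint-space move.
- move_gripper(opening, force=None): finger opening in mm; force is the grip in N (None keeps the last); returns when the fingers have stopped.
- robot.hold(seconds).
- solve_ik(position, orientation): joint angles nearest the present ones, or None.
- read_state(): the state.
- optics.read_camera(name): name is "scene" or "side" or "wrist"; returns a dict with "pixels" (400x640x3 uint8, red, green, blue), "z_map" (400x640 float32, mm along the optical axis (not along the pixel's ray), 0 where there is no reading), "fx", "fy", "cx", "cy" (pixels), "world_from_camera" (4x4, takes a point from camera to world coordinates). Camera axes: x right, y down, z forward; pixel columns grow to the right and rows downward; lengths in mm; the calibration is good to about 2 mm. A picture is of the moment at which its call begins.
A pose or a line that the arm cannot do raises robot.PlanningError and nothing moves.
- order.sign_off(): hands the job in, once; it reports no verdict.
Trained networks look in a picture, given as the dict that the camera call returned (one of the last four; its "shot" number tells which), for a name from the list of things; names that differ only in an ending like _2 or _b are one class to them, and where a whole thing is asked for, a point or a joint stands for the part that bears it (a point fixed in the world has none). Each returns a list of dicts, best first, with "conf" (0 to 1); they miss things now and then, are a little off and sometimes report something else, mostly with a low value. They report only what shows in the picture. A call takes as long as a camera call. They do not tell look-alikes from the thing itself.
- optics.find_in(label, picture): "at" ([x, y, z] in mm, in the coordinates of the camera as it stood for that picture, good to about 4 mm: the middle of the surface that is visible of it).
- optics.silhouettes(label, picture): "pixels" (400x640 bool, what is visible of it).
The state is a dict: "time": time; "joint_pos": joint angles; "qvel": joint speeds; "joint_torque": joint torques, N m; "tool_pos": TCP position; "ee_rot": TCP orientation; "wrist_force": force on the tool from outside, world axes, zero at the start; "wrist_torque": the same for the moment, N m; "opening": finger opening in mm.
Only numpy, scipy, OpenCV 4.12 (cv2) and the standard library are available. Lean on these libraries where they do the work, as an engineer would, in place of code of your own. Each camera call takes 0.05 s, during which the arm holds its last target. There are 200 camera calls.

## Working session

There is one attempt and no reset: what is moved stays moved. The work goes in short steps, each a Python script; the robot and the scene stay as the last script left them, time stands still between calls to the robot, and variables do not carry over. Pictures are saved under pics/ and viewed, about 8 in all and at most 12, crops included, and the job is handed in when it is done.

```bash
ls; mkdir -p pics
python3 - <<'E'
from cell import *
import cv2,numpy as np
s=read_state();print(s)
ims=[]
for n in("scene","side"):
    p=optics.read_camera(n);np.savez(f"/tmp/{n}.npz",**{k:v for k,v in p.items()})
    cv2.imwrite(f"pics/{n}0.png",p["pixels"][:,:,::-1])
    W=p["world_from_camera"];print(n,W.round(3).tolist(),p["fx"],p["cx"],p["cy"])
    for l in("pack_center","tab_pad","instrument","charger","multimeter","screwdriver","reagent","beaker"):
        for d in optics.find_in(l,p)[:4]:
            a=np.array(d["at"]);w=(W@np.r_[a,1])[:3]
            print(l,round(d["conf"],2),w.round(0),(p["fx"]*a[0]/a[2]+p["cx"]).round(),(p["fy"]*a[1]/a[2]+p["cy"]).round())
print(read_state()["time"])
E
```

```text
pics
{'time': 0.0, 'joint_pos': array([ 9.97501971e-01,  2.07429363e-01,  1.54294728e+00, -7.11150962e-06,
        1.39351443e+00, -1.50490062e-01]), 'qvel': array([ 0.00017911,  0.0004542 , -0.00056782, -0.00010546, -0.00021594,
        0.00045375]), 'joint_torque': array([-1.98137604e-04, -3.83021057e+01, -2.91600591e+01, -3.22313617e-04,
        1.05741865e-02,  5.17181231e-07]), 'tool_pos': array([235.4912542 , 523.66669097, 202.52369379]), 'ee_rot': array([ 2.09830282e-01,  9.77737149e-01, -1.07600954e-03, -4.03597564e-04]), 'wrist_force': array([ 0.63118607,  0.14690598, -0.41361374]), 'wrist_torque': array([ 0.02263055, -0.00259471,  0.00944295]), 'opening': 85.216510532337}
scene [[0.839, 0.368, -0.4, 1185.161], [0.544, -0.574, 0.612, -982.663], [-0.004, -0.732, -0.682, 1167.12], [0.0, 0.0, 0.0, 1.0]] 483.0528794927432 320.3801446431019 192.69542607971448
pack_center 0.82 [ 542. -264.  101.] 271.0 237.0
pack_center 0.33 [562. 451.  64.] 387.0 130.0
pack_center 0.18 [ 583. -280.   61.] 280.0 255.0
tab_pad 0.56 [ 584. -279.   59.] 281.0 256.0
instrument 0.84 [ 586. -283.   58.]
[... 338 characters left out ...]
61.   48.] 219.0 288.0
side [[0.979, -0.11, 0.173, 293.124], [-0.205, -0.561, 0.802, -1085.435], [0.009, -0.82, -0.572, 852.727], [0.0, 0.0, 0.0, 1.0]] 459.7059328455792 323.8828001956381 197.25801340767484
pack_center 0.89 [ 526. -265.  100.] 346.0 251.0
tab_pad 0.57 [549. 448.  61.] 305.0 134.0
instrument 0.91 [ 559. -295.   58.] 361.0 270.0
charger 0.77 [717. 296.  59.] 359.0 149.0
charger 0.73 [352. 177.  47.] 259.0 181.0
charger 0.67 [525. 158.  60.] 313.0 175.0
multimeter 0.9 [710. -36.  32.] 385.0 210.0
screwdriver 0.62 [ 499. -466.   56.] 355.0 329.0
screwdriver 0.58 [396.  -5.  19.] 280.0 220.0
reagent 0.85 [551. 448.  61.] 306.0 133.0
beaker 0.78 [ 497. -465.   54.] 354.0 329.0
0.9
```

View pics/scene0.png

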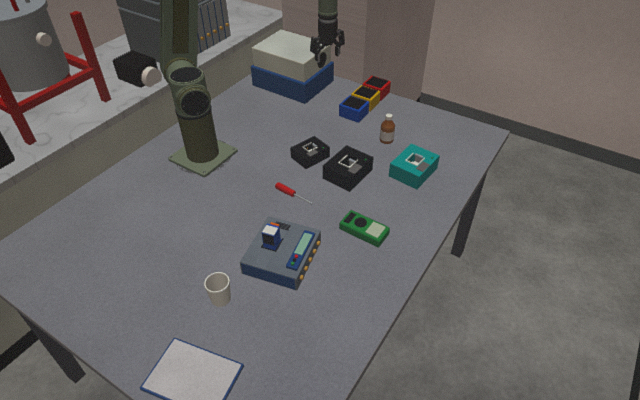

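View pics/side0.png

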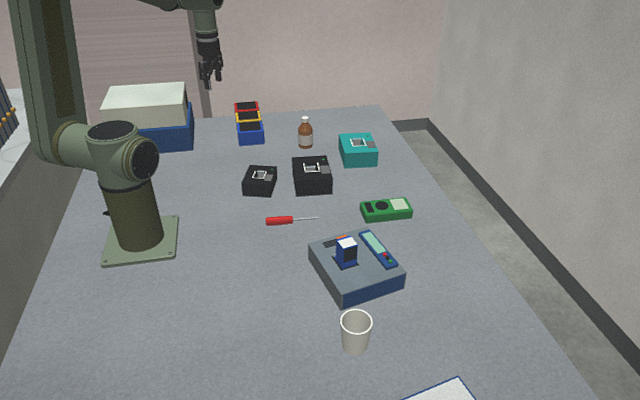

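The scene view shows the instrument at (280,255) with the pack at (270,235). The large black charger is at (348,166), the small black one at (311,150) and the turquoise one at (414,165). The side view agrees. Next I take wrist views of both.

```bash
cat > h.py <<'E'
from cell import *
import cv2,numpy as np
from scipy.spatial.transform import Rotation as R
def down(a):  # tool y (jaw axis) along world angle a, z down
    y=np.array([np.cos(a),np.sin(a),0]);z=np.array([0,0,-1.]);x=np.cross(y,z)
    return R.from_matrix(np.c_[x,y,z]).as_quat()
def cloud(p):
    z=p["z_map"].astype(float);v,u=np.mgrid[:400,:640]
    P=np.stack([(u-p["cx"])/p["fx"]*z,(v-p["cy"])/p["fy"]*z,z],-1)
    W=p["world_from_camera"];Q=P@W[:3,:3].T+W[:3,3];Q[z==0]=np.nan;return Q
E
python3 - <<'E'
from h import *
ims=[]
i=0
for x,y in((500,175),(560,150),(520,-260),(580,-280)):
    q0=down(np.pi/2+ (0.3 if y>0 else -.45)); 
    robot.move_pose([x,y,330],q0)
    p=optics.read_camera("wrist");np.savez(f"/tmp/w{i}.npz",**p)
    ims.append(p["pixels"][:,:,::-1]);i+=1
    W=p["world_from_camera"];s=read_state();print(W.round(2).tolist(),p["fx"],s["tool_pos"].round(1),s["joint_pos"].round(2),s["time"])
    for l in("pack_center","tab_pad","instrument","charger"):
        for d in optics.find_in(l,p)[:3]:
            w=(W@np.r_[d["at"],1])[:3];print(l,round(d["conf"],2),w.round(0))
im=np.vstack([np.hstack(ims[:2]),np.hstack(ims[2:])])
cv2.imwrite("pics/w.png",cv2.resize(im,(800,500),interpolation=cv2.INTER_AREA))
E
```

```text
[[-0.3, 0.91, 0.29, 424.44], [0.96, 0.28, 0.09, 151.4], [0.0, 0.31, -0.95, 499.34], [0.0, 0.0, 0.0, 1.0]] 281.97086151135 [499.6 175.7 329.6] [ 0.17  0.04  1.47  0.    1.63 -1.7 ] 2.6167
pack_center 0.86 [ 524. -233.  101.]
tab_pad 0.91 [ 525. -227.   98.]
tab_pad 0.6 [ 525. -232.  102.]
instrument 0.67 [ 556. -200.   60.]
charger 0.93 [525. 206.  59.]
charger 0.75 [352. 212.  48.]
charger 0.65 [719. 325.  55.]
[[-0.29, 0.91, 0.29, 485.44], [0.96, 0.28, 0.09, 125.65], [0.0, 0.31, -0.95, 498.9], [0.0, 0.0, 0.0, 1.0]] 281.97086151135 [559.9 150.1 329.5] [ 0.11  0.15  1.35  0.    1.64 -1.76] 3.2333
pack_center 0.7 [ 526. -236.  112.]
tab_pad 0.77 [ 526. -225.   98.]
instrument 0.73 [ 559. -210.   58.]
charger 0.73 [718. 305.  57.]
charger 0.67 [356. 216.  50.]
charger 0.65 [526. 204.  56.]
[[0.43, 0.86, 0.28, 449.32], [0.9, -0.41, -0.13, -225.61], [0.0, 0.31, -0.95, 499.73], [0.0, 0.0, 0.0, 1.0]] 281.97086151135 [ 520.5 -258.8  330.1] [-0.61  0.15  1.35  0.    1.64 -1.73] 5.0083
pack_center 0.26 [ 556. -235.   55.]
tab_pad 0.52 [ 523. -231.  112.]
instrument 0.98 [ 552. -236.   57.]
instrument 0.29 [416.  -5.  16.]
charger 0.69 [531. 146.  58.]
charger 0.16 [ 525. -230.  112.]
[[0.43, 0.86, 0.28, 509.81], [0.9, -0.41, -0.13, -246.37], [0.0, 0.31, -0.95, 498.68], [0.0, 0.0, 0.0, 1.0]] 281.97086151135 [ 580.  -279.5  329.4] [-0.58  0.29  1.18 -0.    1.67 -1.7 ] 5.6167
pack_center 0.65 [ 527. -249.  120.]
tab_pad 0.58 [ 524. -233.  116.]
instrument 0.94 [ 558. -238.   57.]
charger 0.77 [565. 128.  53.]
charger 0.68 [481.  -5.  13.]
```

View pics/w.png

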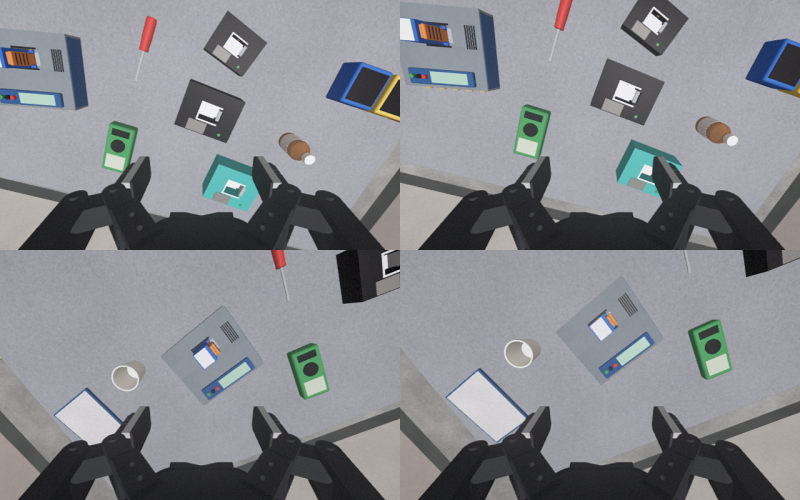

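The wrist views show the instrument with its pack (orange tab on the vent side), and the large black charger near (210,110) in the first tile. World positions differ between views, so I fit the decks from the depth clouds.

Run:
```python
from h import *
from glob import glob
ims=[]
for n in("scene","side","w0","w1","w2","w3"):
    p=dict(np.load(f"/tmp/{n}.npz"));Q=cloud(p);hsv=cv2.cvtColor(p["pixels"],cv2.COLOR_RGB2HSV)
    Wp=p["world_from_camera"]
    flat=Q[(abs(Q[...,2])<8)];print(n,"table z",np.nanmedian(flat[:,2]).round(1))
    for nm,c,zr,sz in(("instr",(555,-235),(50,62),150),("charg",(527,200),(56,68),115),("packtop",(525,-240),(108,128),60)):
        m=(Q[...,2]>zr[0])&(Q[...,2]<zr[1])&(np.hypot(Q[...,0]-c[0],Q[...,1]-c[1])<sz)
        cc=cv2.connectedComponentsWithStats(m.astype(np.uint8))
        if cc[0]<2: continue
        k=1+np.argmax(cc[2][1:,4]);m=cc[1]==k
        if m.sum()<60: continue
        q=Q[m];r=cv2.minAreaRect(q[:,:2].astype(np.float32))
        print(" ",nm,m.sum(),"z",np.median(q[:,2]).round(1),"rect",np.round(r[0],1),np.round(r[1],1),round(r[2],1))
    # ortho rectified at z=62 charger / 56 instr / 120 pack
    def ortho(c,z,h=110,s=2):
        g=np.arange(-h,h,1/s*1.0);X,Y=np.meshgrid(c[0]+g,c[1]-g)
        P=np.stack([X,Y,np.full_like(X,z)],-1);C=(P-Wp[:3,3])@Wp[:3,:3]
        return cv2.remap(p["pixels"][:,:,::-1],(C[...,0]/C[...,2]*p["fx"]+p["cx"]).astype(np.float32),(C[...,1]/C[...,2]*p["fy"]+p["cy"]).astype(np.float32),cv2.INTER_LINEAR)
    if n in("w0","side"): ims.append(ortho((527,200),62))
    if n in("w3","side"): ims.append(ortho((555,-240),56,130))
ims=[cv2.resize(i,(400,300) if 0 else (300,300)) for i in ims]
cv2.imwrite("pics/o.png",np.vstack([np.hstack(ims[:2]),np.hstack(ims[2:])]))
```

```text
scene table z -0.1
  instr 2215 z 55.9 rect [ 558.9 -244.7] [184.1 206.1] 12.6
  charg 825 z 62.1 rect [528.4 204.1] [158.2 126. ] 86.8
  packtop 202 z 118.6 rect [ 529.8 -249. ] [43.  54.6] 11.9
side table z -0.8
  instr 2770 z 55.2 rect [ 556.8 -245.4] [182.9 206.2] 13.4
  charg 803 z 61.1 rect [526.1 203.5] [157.1 120.5] 85.8
  packtop 268 z 118.8 rect [ 527.4 -248.8] [41.9 57.3] 13.2
w0 table z -0.6
  instr 10084 z 55.3 rect [ 556.7 -238.7] [181.1 190.8] 12.5
  charg 5998 z 61.5 rect [527.6 203.6] [150.2 120.6] 86.0
  packtop 703 z 115.1 rect [ 526.9 -231.3] [40.5 23.5] 1.3
w1 table z -0.6
  instr 12672 z 55.3 rect [ 557.9 -245.2] [180.6 203.4] 12.6
  charg 6622 z 61.5 rect [527.6 203.6] [150.2 120.3] 86.0
  packtop 1516 z 119.1 rect [ 528.6 -246.8] [40.2 53.1] 12.6
w2 table z -0.6
  instr 10404 z 55.4 rect [ 557.7 -245.6] [180.3 202.1] 12.7
  charg 4082 z 61.7 rect [529.  170.4] [ 87.7 112.3] 86.2
  packtop 1021 z 119.8 rect [ 528.5 -248.6] [40.2 52.6] 12.8
w3 table z -0.6
  instr 12138 z 55.4 rect [ 557.7 -245.6] [180.3 202.5] 12.7
  charg 1380 z 61.9 rect [562.5 158.3] [67.7 43.3] 85.1
  packtop 1137 z 119.7 rect [ 528.6 -248.7] [39.9 53.1] 13.0
```

View pics/o.png

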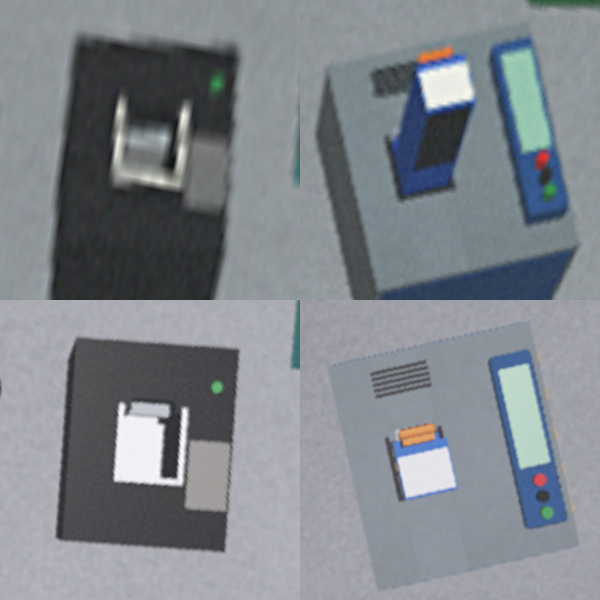

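The instrument lies at (557.7,-245.6), yaw 12.7°, with the tab towards the image top. The charger is at about (527.6,203.6), yaw -4°, and its steel lip appears at the top (+y). I take closer flipped views to cancel hand-eye bias and confirm the catch side.

```bash
cat >> h.py <<'E'
def rect(p,c,zr,sz):
    Q=cloud(p);m=(Q[...,2]>zr[0])&(Q[...,2]<zr[1])&(np.hypot(Q[...,0]-c[0],Q[...,1]-c[1])<sz)
    n,l,s,_=cv2.connectedComponentsWithStats(m.astype(np.uint8));m=l==1+np.argmax(s[1:,4])
    r=cv2.minAreaRect(Q[m][:,:2].astype(np.float32));return np.round(r[0],1),np.round(r[1],1),round(r[2],1),np.median(Q[m][:,2]).round(1)
def ortho(p,c,z,yaw,h=45,s=4):
    g=np.arange(-h,h,1/s);X,Y=np.meshgrid(g,-g);a=np.radians(yaw);W=p["world_from_camera"]
    P=np.stack([c[0]+X*np.cos(a)-Y*np.sin(a),c[1]+X*np.sin(a)+Y*np.cos(a),np.full_like(X,z)],-1)
    C=(P-W[:3,3])@W[:3,:3];return cv2.remap(p["pixels"][:,:,::-1],(C[...,0]/C[...,2]*p["fx"]+p["cx"]).astype(np.float32),(C[...,1]/C[...,2]*p["fy"]+p["cy"]).astype(np.float32),cv2.INTER_LINEAR)
E
python3 - <<'E'
from h import *
ims=[]
I=np.array([557.7,-245.6]);C=np.array([527.6,203.6])
for nm,c,deg,off,z in(("i",I,102.7-180,75,270),("c",C,86-180,85,220),("c",C,86,85,220),("i",I,102.7,75,270)):
    a=np.radians(deg);y=np.array([np.cos(a),np.sin(a)]);x=np.array([-y[1],y[0]])  # cross(y,-z)... sign checked below
    q=down(a);x=R.from_quat(q).as_matrix()[:2,0]
    W0=np.load("/tmp/w2.npz")["world_from_camera"]
    # camera sits along which tool-x side: from w2
    ax=R.from_quat(down(np.pi/2-.45)).as_matrix()[:2,0]; sg=np.sign(ax@(W0[:2,3]-[520.5,-258.8]))
    t=c-sg*x*off
    robot.move_pose([*t,z],q);robot.hold(.2)
    p=optics.read_camera("wrist");W=p["world_from_camera"]
    print(nm,deg,W[:3,3].round(0),read_state()["time"])
    if nm=="i":
        pc=c+np.array([-29,-6.6]);print(rect(p,c,(50,61),150),rect(p,pc,(108,128),45));ims.append(ortho(p,pc,119.5,12.7))
    else: print(rect(p,c,(56,67),110));ims.append(ortho(p,c,61.5,-4))
ims=[cv2.resize(i,(300,300)) for i in ims]
cv2.imwrite("pics/o2.png",np.vstack([np.hstack(ims[:2]),np.hstack(ims[2:])]))
E
```

```text
i -77.3 [ 562. -246.  440.] 8.125
(array([ 558.4, -244.4]), array([179.8, 202.5]), 12.6, np.float64(55.4)) (array([ 529.5, -248. ]), array([39.4, 52.3]), 12.7, np.float64(119.7))
c -94 [522. 202. 390.] 10.1083
(array([527.7, 204.7]), array([150.8, 119.2]), 85.9, np.float64(61.5))
c 86 [534. 202. 390.] 13.075
(array([526.9, 203.7]), array([150.2, 120. ]), 86.0, np.float64(61.5))
i 102.7 [ 554. -246.  440.] 14.9083
(array([ 557.5, -245.8]), array([179.6, 202.8]), 12.7, np.float64(55.4)) (array([ 529.1, -248.8]), array([39.2, 53. ]), 12.8, np.float64(119.7))
```

View pics/o2.png

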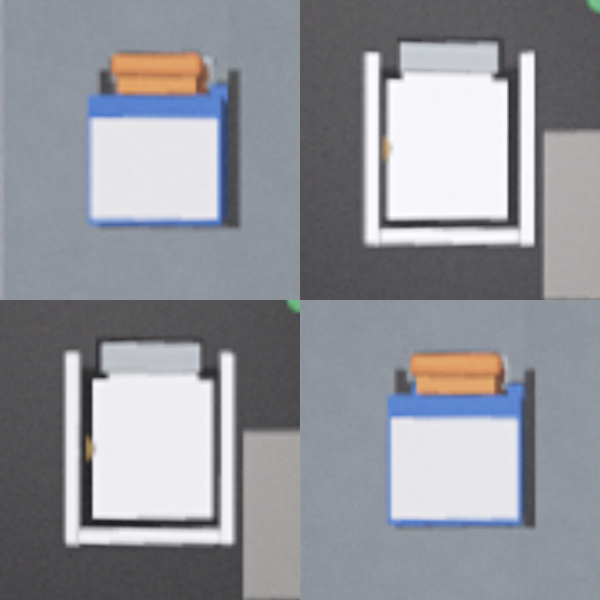

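The close views show the steel lip at the top (+y) of the charger well at about (450,55) and the brass contact on the -x side. So the tab must point along 86°. Averaging the flipped views puts the pack at (530,-251.5) and the charger well at (527.3,204.2). Now I grasp.

```bash
cat >> h.py <<'E'
def st(tag=""):
    s=read_state();print(tag,"t",round(s["time"],2),"p",s["tool_pos"].round(1),"F",s["wrist_force"].round(1),"T",s["wrist_torque"].round(2),"open",round(s["opening"],1));return s
E
python3 - <<'E'
from h import *
q=down(np.radians(102.7));P=np.array([530.0,-251.5])
robot.move_pose([*P,165],q);s=st("above")
e=s["tool_pos"][:2]-P; print(e)
cmd=P-e
robot.move_linear([*cmd,100],vel=100,orientation=q,guard=12)
print(robot.move_linear([*cmd,83.6],vel=60,orientation=q,guard=8));robot.hold(.2);st("down")
move_gripper(60);st("60")
move_gripper(40,force=24);robot.hold(.2);st("closed")
p=optics.read_camera("wrist");cv2.imwrite("pics/g.png",p["pixels"][:,:,::-1])
E
```

```text
above t 15.55 p [ 531.3 -251.9  166.2] F [ 0.8 -0.   0.4] T [-0.    0.03 -0.01] open 85.3
[ 1.32000396 -0.40953673]
False
down t 16.98 p [ 528.9 -251.3   83.9] F [ 0.1 -0.6  0.4] T [-0.   -0.05  0.01] open 85.3
60 t 17.35 p [ 528.7 -251.1   83.7] F [-0.4  0.  -0.1] T [-0.05 -0.01  0.01] open 59.9
closed t 17.83 p [ 529.3 -252.    84.5] F [-0.5 -1.7  6.2] T [-0.51  0.05 -0.03] open 42.7
```

View pics/g.png

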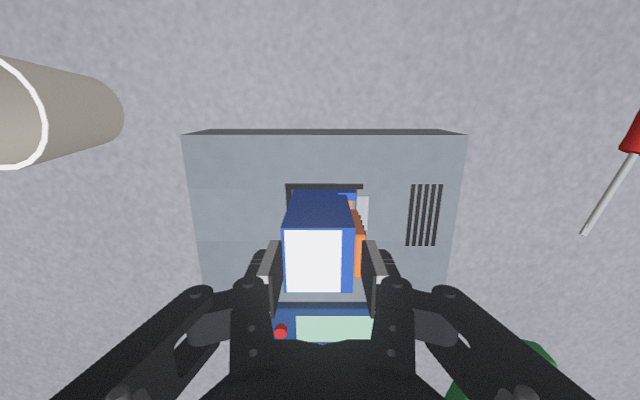

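The wrist image shows both pads on the pack, with the orange pad at (360,250) under the right finger. The wrist force is small. Now a gentle lift with a guard.

Run:
```python
from h import *
q=down(np.radians(102.7));s=st()
c=np.array([528.7,-251.1])
z=83.6
for dz in(2.5,6,12,20,30,42,56):
    g=robot.move_linear([*c,z+dz],vel=25 if dz<50 else 60,orientation=q,guard=14);s=st(f"{dz} {g}")
    if g: break
```

```text
t 17.88 p [ 529.3 -252.    84.5] F [-0.6 -1.9  5.8] T [-0.53  0.11  0.02] open 42.8
2.5 False t 18.13 p [ 528.5 -251.    85.6] F [ 0.4 -2.1 -1. ] T [-0.5  -0.1  -0.03] open 43.1
6 False t 18.43 p [ 528.5 -250.9   89.4] F [ 0.4 -2.  -2.9] T [-0.53 -0.15 -0.02] open 42.8
12 False t 18.82 p [ 528.9 -251.    96.1] F [ 0.9 -0.4 -0.5] T [-0.38 -0.01  0.01] open 42.7
20 False t 19.28 p [ 528.8 -251.1  104. ] F [ 0.1 -1.8 -1.3] T [-0.37 -0.06  0.03] open 42.6
30 False t 19.83 p [ 528.9 -251.1  113.9] F [ 0.6 -0.3 -2.1] T [-0.29 -0.08  0.03] open 43.2
42 False t 20.47 p [ 528.6 -250.9  125.6] F [ 0.2 -0.1 -1.3] T [ 0.01 -0.02 -0.02] open 42.7
56 False t 20.85 p [ 529.3 -251.5  140.6] F [ 0.2 -0.8 -3.2] T [-0.03  0.    0.04] open 42.6
```

Run:
```python
from h import *
q=down(np.radians(102.7))
robot.move_linear([528.7,-251.1,190],vel=120,orientation=q,guard=14);robot.hold(.1);s=st()
ims=[]
t=s["tool_pos"]
for n in("side","scene","wrist"):
    p=optics.read_camera(n);np.savez(f"/tmp/L_{n}.npz",**p);W=p["world_from_camera"]
    for d in optics.find_in("pack_center",p)[:1]+optics.find_in("tab_pad",p)[:1]: print(n,d["conf"],(W@np.r_[d["at"],1])[:3].round(0))
    if n=="wrist": im=cv2.resize(p["pixels"][100:340,160:480],(480,360))
    else:
        C=(t-[0,0,20]-W[:3,3])@W[:3,:3];u=int(C[0]/C[2]*p["fx"]+p["cx"]);v=int(C[1]/C[2]*p["fy"]+p["cy"])
        im=cv2.resize(p["pixels"][max(v-60,0):v+60,u-40:u+40],(240,360),interpolation=cv2.INTER_CUBIC)
    ims.append(im[:,:,::-1])
cv2.imwrite("pics/l.png",cv2.resize(np.hstack(ims),(800,300)))
```

```text
t 21.52 p [ 527.8 -250.5  188.5] F [-0.7  0.3 -2.5] T [0.02 0.02 0.03] open 42.8
side 0.59 [ 524. -265.  179.]
scene 0.73 [ 549. -269.  180.]
scene 0.17 [561. 453.  64.]
wrist 0.57 [ 516. -254.  224.]
wrist 0.74 [658. -20.  28.]
```

View pics/l.png

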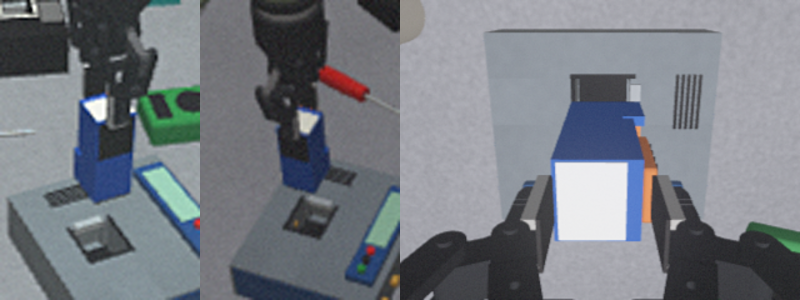

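The pack is lifted clear of the well and upright. Next I measure its pose in the hand from the depth images (z, offset, tilt).

Run:
```python
from h import *
for n in("wrist","side","scene"):
    p=dict(np.load(f"/tmp/L_{n}.npz"));Q=cloud(p);px=p["pixels"].astype(int)
    near=np.hypot(Q[...,0]-528,Q[...,1]+251)<45
    white=near&(px.min(-1)>(150 if n!="wrist" else 170))&(Q[...,2]>200)
    q=Q[white];print(n,white.sum())
    if white.sum()>15:
        a,*_=np.linalg.lstsq(np.c_[q[:,:2]-q[:,:2].mean(0),np.ones(len(q))],q[:,2],rcond=None)
        r=cv2.minAreaRect(q[:,:2].astype(np.float32));print(" label",np.round(r,1) if 0 else r," slope,z",a.round(3))
    blue=near&(px[...,2]>px[...,0]+30)&(Q[...,2]>110)
    q=Q[blue];print(" blue z range",np.percentile(q[:,2],[1,99]).round(1))
    top=near&(px[...,2]>px[...,0]-15)&(px[...,2]>90)&(abs(Q[...,2]-a[2])<5)
    q=Q[top];r=cv2.minAreaRect(q[:,:2].astype(np.float32));print(" top",r)
p=dict(np.load("/tmp/w3.npz"));Q=cloud(p);px=p["pixels"].astype(int)
m=(px.min(-1)>170)&(abs(Q[...,2]-120)<6)&(np.hypot(Q[...,0]-528,Q[...,1]+251)<45);print("label at rest",cv2.minAreaRect(Q[m][:,:2].astype(np.float32)),np.median(Q[m][:,2]))
```

```text
wrist 3564
 label ((524.931884765625, -244.17007446289062), (42.5804557800293, 64.4686508178711), 24.611547470092773)  slope,z [-6.90000e-02  6.00000e-02  2.25734e+02]
 blue z range [129.9 225.3]
 top ((529.5968017578125, -251.84071350097656), (41.33108901977539, 69.29161071777344), 12.361481666564941)
side 65
 label ((521.7055053710938, -256.3970031738281), (36.45100021362305, 53.59896469116211), 47.277305603027344)  slope,z [-9.60000e-02 -9.90000e-02  2.26887e+02]
 blue z range [128.5 223.9]
 top ((520.8331298828125, -252.82826232910156), (39.103729248046875, 58.74433898925781), 39.38688278198242)
scene 43
 label ((541.2891235351562, -249.41912841796875), (17.057968139648438, 31.463376998901367), 37.72304916381836)  slope,z [9.80000e-02 1.60000e-02 2.24671e+02]
 blue z range [128.7 226.4]
 top ((532.7958984375, -245.20152282714844), (42.378353118896484, 52.659915924072266), 2.066622734069824)
label at rest ((530.9946899414062, -257.1461486816406), (38.19688415527344, 30.211061477661133), 12.505501747131348) 120.06394213485589
```

Run:
```python
from h import *
p=dict(np.load("/tmp/L_wrist.npz"));Q=cloud(p);px=p["pixels"].astype(int)
q=Q[240:285,292:334].reshape(-1,3);a,*_=np.linalg.lstsq(np.c_[q[:,:2]-q[:,:2].mean(0),np.ones(len(q))],q[:,2],rcond=None);print("plane",a.round(3),"grid std",q[:,2].std())
m=np.zeros((400,640),bool);m[215:305,275:358]=1
for nm,w in(("label",(px.min(-1)>170)),("top",(px[...,2]>px[...,0]+25)|(px.min(-1)>170))):
    k=(w&m&(abs(Q[...,2]-a[2])<4)).astype(np.uint8);k=cv2.morphologyEx(k,cv2.MORPH_OPEN,np.ones((7,7)))
    n,l,s,_=cv2.connectedComponentsWithStats(k);i=1+np.argmax(s[1:,4]);print(nm,s[i],cv2.minAreaRect(Q[l==i][:,:2].astype(np.float32)))
```

```text
** On entry to DLASCL parameter number  4 had an illegal value
 ** On entry to DLASCL parameter number  4 had an illegal valueTraceback (most recent call last):
  File "<stdin>", line 3, in <module>
    x, resids, rank, s = _umath_linalg.lstsq(a, b, rcond,
                         ~~~~~~~~~~~~~~~~~~~^^^^^^^^^^^^^
                                             signature=signature)
                                             ^^^^^^^^^^^^^^^^^^^^
    raise LinAlgError("SVD did not converge in Linear Least Squares")
numpy.linalg.LinAlgError: SVD did not converge in Linear Least Squares
```

Run:
```python
from h import *
p=dict(np.load("/tmp/L_wrist.npz"));Q=cloud(p);px=p["pixels"].astype(int)
q=Q[240:285,292:334].reshape(-1,3);q=q[~np.isnan(q[:,0])];q=q[abs(q[:,2]-np.median(q[:,2]))<4];a,*_=np.linalg.lstsq(np.c_[q[:,:2]-q[:,:2].mean(0),np.ones(len(q))],q[:,2],rcond=None);print("plane",a.round(3),"std",q[:,2].std(),len(q))
m=np.zeros((400,640),bool);m[215:305,275:358]=1
for nm,w in(("label",(px.min(-1)>170)),("top",(px[...,2]>px[...,0]+25)|(px.min(-1)>170))):
    k=(w&m&(abs(Q[...,2]-a[2])<4)).astype(np.uint8);k=cv2.morphologyEx(k,cv2.MORPH_OPEN,np.ones((7,7)))
    n,l,s,_=cv2.connectedComponentsWithStats(k);i=1+np.argmax(s[1:,4]);print(nm,s[i],cv2.minAreaRect(Q[l==i][:,:2].astype(np.float32)))
```

```text
plane [-5.00000e-03  6.00000e-03  2.24958e+02] std 0.5684605104065297 1881
label [ 284  230   58   62 3467] ((530.3654174804688, -256.266357421875), (38.57908248901367, 30.380704879760742), 12.615999221801758)
top [ 280  225   75   68 4795] ((530.0333251953125, -253.95751953125), (41.38096618652344, 39.07927322387695), 12.810150146484375)
```

In the hand the pack is untilted, did not slip (underside 63.5 mm below the TCP), and sits about 1.2 mm to pack +x. Now I carry it over and insert with guards.

Run:
```python
from h import *
q=down(np.radians(86));c=np.array([526.1,204.3])
robot.move_pose([*c,190],q);robot.hold(.3);s=st("over")
robot.move_linear([*c,137],vel=80,orientation=q,guard=14);robot.hold(.2)
P=[]
for _ in range(4): robot.hold(.05);P.append(read_state()["tool_pos"])
m=np.mean(P,0);print("mean",m.round(2));st()
c2=c-(m[:2]-c);print(c2)
np.save("/tmp/c2.npy",c2)
z=137
while z>112:
    z-=5
    g=robot.move_linear([*c2,z],vel=20,orientation=q,guard=9);s=st(f"{z} {g}")
    if g: break
```

```text
over t 23.93 p [526.4 203.7 190. ] F [-1.   0.4 -0.8] T [0.   0.   0.03] open 42.6
mean [526.43 204.37 137.52]
 t 25.15 p [526.3 204.3 137.3] F [-0.5  0.7 -1.9] T [ 0.03  0.02 -0.  ] open 42.8
[525.7706427  204.22573688]
132 False t 25.55 p [525.5 204.2 131.6] F [ 0.6  0.6 -1.8] T [-0.02 -0.01 -0.02] open 42.6
127 False t 25.95 p [525.6 204.2 126.7] F [-0.4 -0.4 -2.4] T [ 0.01 -0.04 -0.05] open 42.7
122 False t 26.35 p [525.6 204.2 121.8] F [ 0.1 -0.1 -1.2] T [-0.06  0.01  0.  ] open 42.7
117 False t 26.75 p [525.6 204.2 116.7] F [ 0.7  0.3 -1.5] T [ 0.01  0.03 -0.  ] open 42.6
112 False t 27.15 p [525.6 204.2 111.7] F [-0.9  0.1 -1.4] T [0.02 0.04 0.03] open 42.8
```

Run:
```python
from h import *
q=down(np.radians(86));c2=np.load("/tmp/c2.npy")
z=112
while z>68.5:
    z-=3
    g=robot.move_linear([*c2,z],vel=15,orientation=q,guard=9);s=st(f"{z} {g}")
    if g or s["wrist_force"][2]>10 or np.hypot(*s["wrist_force"][:2])>12: break
```

```text
109 False t 27.5 p [525.7 204.2 108.8] F [-0.2 -0.2 -2.4] T [-0.01  0.04 -0.01] open 43.0
106 False t 27.85 p [525.6 204.2 105.8] F [ 0.4  0.1 -1.9] T [ 0.02 -0.02  0.03] open 42.8
103 False t 28.2 p [525.6 204.2 102.8] F [ 0.   0.3 -2.3] T [-0.02 -0.02  0.05] open 42.6
100 False t 28.55 p [525.6 204.2  99.8] F [-0.1 -0.2 -1.9] T [ 0.01 -0.07  0.05] open 43.0
97 False t 28.9 p [525.6 204.2  96.8] F [ 0.2 -0.3 -1.5] T [-0.01  0.02 -0.03] open 42.7
94 False t 29.25 p [525.7 204.2  93.9] F [-0.5 -0.1 -2.4] T [ 0.02 -0.    0.02] open 42.6
91 False t 29.6 p [526.  204.2  91. ] F [-0.3 -0.4 -2.1] T [-0.07 -0.18  0.03] open 42.7
88 False t 29.95 p [525.8 204.2  87.8] F [-0.1  0.1 -2.1] T [ 0.03 -0.23  0.01] open 42.7
85 False t 30.3 p [525.7 204.2  84.8] F [ 1.3  0.4 -2.2] T [-0.05 -0.27  0.02] open 42.8
82 False t 30.65 p [525.7 204.2  81.8] F [ 0.6 -0.7 -2.6] T [ 0.01 -0.28 -0.02] open 42.9
79 False t 31.0 p [525.7 204.2  78.8] F [ 1.  -0.8 -2.3] T [ 0.02 -0.32 -0.01] open 42.8
76 False t 31.35 p [526.2 204.3  76.4] F [1.9 0.2 0.7] T [ 0.03 -0.25 -0.03] open 42.7
73 True t 31.56 p [527.5 204.3  76.2] F [0.3 0.2 4. ] T [-0.15  0.01 -0.04] open 43.2
```

Run:
```python
from h import *
q=down(np.radians(86));s=st()
c=np.load("/tmp/c2.npy")
for k in range(2):
    g=robot.move_linear([c[0]+.6,c[1],s["tool_pos"][2]-2.5],vel=12,orientation=q,guard=12);s=st(f"{g}")
    robot.hold(.2);s=st("held")
```

```text
t 31.56 p [527.5 204.3  76.2] F [0.3 0.2 4. ] T [-0.15  0.01 -0.04] open 43.2
False t 31.88 p [527.8 204.4  76.1] F [-1.3 -0.9 11.3] T [-0.39  0.26  0.01] open 43.1
held t 32.08 p [527.8 204.3  76.1] F [-1.3 -0.9 10.6] T [-0.36  0.24  0.02] open 42.8
False t 32.33 p [527.8 204.4  76.1] F [-1.1  0.  10.9] T [-0.36  0.28 -0.01] open 42.7
held t 32.53 p [527.8 204.4  76.1] F [-2.5  0.2 11.4] T [-0.41  0.3  -0.06] open 42.9
```

Run:
```python
from h import *
s=st();q=down(np.radians(86))
print("tilt",R.from_quat(s["ee_rot"]).as_matrix()[:,2].round(4))
p=optics.read_camera("wrist");Q=cloud(p);px=p["pixels"].astype(int)
def top(p,Q):
    q=Q[240:285,292:334].reshape(-1,3);q=q[~np.isnan(q[:,0])];q=q[abs(q[:,2]-np.median(q[:,2]))<4];a,*_=np.linalg.lstsq(np.c_[q[:,:2]-q[:,:2].mean(0),np.ones(len(q))],q[:,2],rcond=None);print("plane",a.round(3),len(q))
    m=np.zeros((400,640),bool);m[215:305,275:358]=1
    k=((px.min(-1)>170)&m&(abs(Q[...,2]-a[2])<4)).astype(np.uint8);k=cv2.morphologyEx(k,cv2.MORPH_OPEN,np.ones((7,7)))
    n,l,s,_=cv2.connectedComponentsWithStats(k);i=1+np.argmax(s[1:,4]);print("label",cv2.minAreaRect(Q[l==i][:,:2].astype(np.float32)))
top(p,Q);print(rect(p,(527.3,204.2),(56,67),110))
cv2.imwrite("pics/ins.png",p["pixels"][:,:,::-1])
```

```text
t 32.53 p [527.8 204.4  76.1] F [-2.5  0.2 11.4] T [-0.41  0.3  -0.06] open 42.9
tilt [ 3.e-03  1.e-04 -1.e+00]
plane [-5.00000e-03  5.00000e-03  1.11793e+02] 1885
label ((528.8178100585938, 198.62025451660156), (30.758953094482422, 40.0557975769043), 85.7001953125)
(array([525. , 203.9]), array([151. , 115.8]), 85.9, np.float64(61.4))
```

View pics/ins.png

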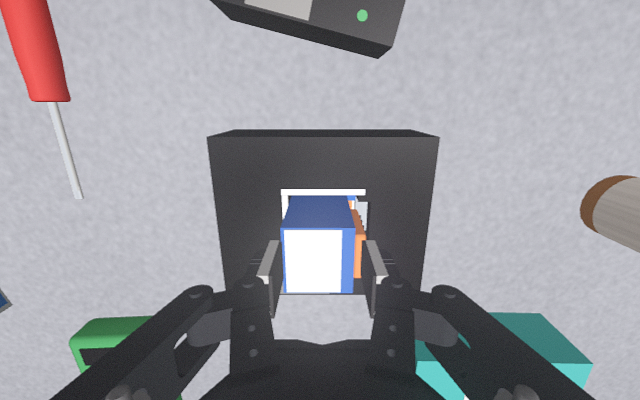

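Run:
```python
from h import *
q=down(np.radians(86));c=np.load("/tmp/c2.npy")
s=st()
g=robot.move_linear([c[0]+1.2,c[1],72.3],vel=8,orientation=q,guard=8);s=st(f"push {g}")
robot.hold(.2);st("held")
move_gripper(56);st("56");move_gripper(85);s=st("open")
robot.move_linear([*s["tool_pos"][:2],150],vel=100,orientation=q,guard=10);st("up")
x=R.from_quat(q).as_matrix()[:2,0]
robot.move_pose([*(np.array([527.3,204.2])+85*x),220],q);robot.hold(.2)
p=optics.read_camera("wrist");print(p["world_from_camera"][:3,3].round(0))
np.savez("/tmp/f.npz",**p);cr=ortho(p,(528,204),112,-4,55,5)
cv2.imwrite("pics/f.png",np.hstack([cr,cv2.resize(p["pixels"][:,:,::-1],(640,400))])[:, :] if 0 else cr)
st()
```

```text
t 32.58 p [527.8 204.3  76.1] F [-1.  -0.7 11.3] T [-0.31  0.31 -0.02] open 42.8
push True t 32.79 p [527.7 204.3  76.2] F [-1.1  0.7  5.2] T [-0.13  0.18  0.03] open 43.0
held t 32.99 p [527.8 204.3  76.2] F [-1.6 -0.3  5.3] T [-0.14  0.25 -0.03] open 43.3
56 t 33.27 p [527.5 204.2  75.2] F [0.3 0.  0. ] T [ 0.12  0.01 -0.03] open 56.0
open t 33.67 p [528.  204.1  75.6] F [-0.4 -0.7 -1.1] T [ 0.01 -0.01 -0.01] open 85.0
up t 34.57 p [527.3 204.  149.2] F [-0.4  0.5  0. ] T [-0.   -0.01  0.04] open 85.1
[364. 215. 388.]
 t 35.33 p [442.5 209.7 218.5] F [ 0.4 -0.2  0. ] T [-0.02  0.02  0.06] open 84.8
```

View pics/f.png

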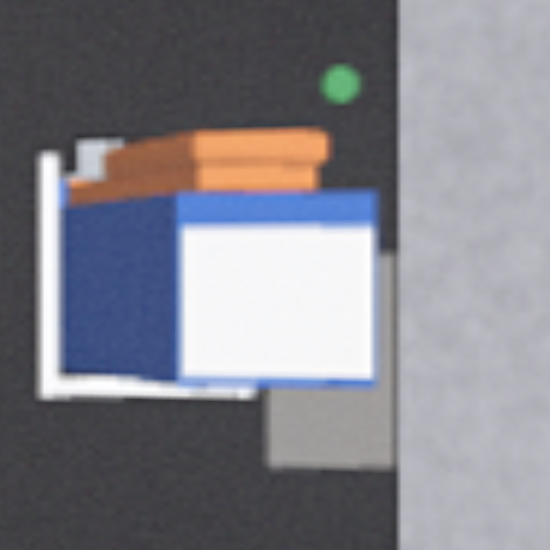

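The picture shows the pack upright in the charger, with the orange tab extended about 12 mm past the blue edge in the image, as it was at rest in the instrument. I check this numerically from depth.

Run:
```python
from h import *
def chk(p,c,yaw,tz,deck):
    Q=cloud(p);px=p["pixels"].astype(int);a=np.radians(yaw);d=Q[...,:2]-c
    X=d[...,0]*np.cos(a)+d[...,1]*np.sin(a);Y=-d[...,0]*np.sin(a)+d[...,1]*np.cos(a)
    n=(abs(X)<30)&(abs(Y)<45)
    lab=n&(px.min(-1)>165)&(abs(Q[...,2]-tz)<5)
    q=Q[lab];f,*_=np.linalg.lstsq(np.c_[q[:,:2]-q[:,:2].mean(0),np.ones(len(q))],q[:,2],rcond=None)
    org=n&(px[...,0]>px[...,2]+50)&(Q[...,2]>tz-40)
    lx=X[lab];ly=Y[lab]
    print("slope,z",f.round(3),"labX",np.percentile(lx,[1,99]).round(1),"labY",np.percentile(ly,[1,99]).round(1),"tabY max - label Y max",(np.percentile(Y[org],98)-np.percentile(ly,99)).round(1),"tab z",np.percentile(Q[org][:,2],[2,98]).round(1))
f=dict(np.load("/tmp/f.npz"));chk(f,np.array([527.3,204.2]),-4,112,62);print(rect(f,(527.3,204.2),(56,67),110))
for w in("w2","w3"): chk(dict(np.load(f"/tmp/{w}.npz")),np.array([528.7,-251.7]),12.7,119.7,56)
for n in("side","scene"):
    p=optics.read_camera(n);chk(p,np.array([527.3,204.2]),-4,112,62)
```

```text
slope,z [ 2.00000e-03 -1.00000e-03  1.11829e+02] labX [-17.3  19.7] labY [-21.5   9.9] tabY max - label Y max 19.9 tab z [ 74.2 107.6]
(array([527.2, 203.7]), array([150.3, 121.2]), 85.9, np.float64(61.5))
slope,z [-3.00000e-03 -3.00000e-03  1.20211e+02] labX [-17.7  19.8] labY [-20.7   8.9] tabY max - label Y max 20.1 tab z [ 88.9 116.8]
slope,z [-1.00000e-03 -2.00000e-03  1.20076e+02] labX [-17.7  19.7] labY [-20.7   9.1] tabY max - label Y max 20.0 tab z [107.2 116.8]
slope,z [-2.40000e-02 -4.00000e-02  1.11446e+02] labX [-17.6  18.6] labY [-20.1  10. ] tabY max - label Y max 19.6 tab z [105.9 108.7]
slope,z [ 6.00000e-03 -1.08000e-01  1.12415e+02] labX [-17.9  19.9] labY [-19.   13.1] tabY max - label Y max 18.3 tab z [104.9 110.5]
```

The tab is fully out (19.9 mm against 20.0 mm at rest) and the pack is level. As an independent check on the floor, I look at whether the earlier depth images of the empty well showed floor and lip heights.

Run:
```python
from h import *
for n in("w0","w1","w2","scene","f"):
    p=dict(np.load(f"/tmp/{n}.npz"));Q=cloud(p);a=np.radians(-4);d=Q[...,:2]-[527.3,204.2]
    X=d[...,0]*np.cos(a)+d[...,1]*np.sin(a);Y=-d[...,0]*np.sin(a)+d[...,1]*np.cos(a)
    w=(abs(X)<20)&(Y>-23)&(Y<32);z=Q[w][:,2];h=np.histogram(z,bins=np.arange(0,66,3));print(n,dict(zip(h[1][:-1].astype(int).tolist(),h[0].tolist())))
    for lo,hi in((24,32),(20,24)):
        k=(abs(X)<12)&(Y>lo)&(Y<hi);print("  band",lo,hi,k.sum(),np.round(np.nanpercentile(Q[k][:,2],[5,50,95]),1) if k.sum() else "")
```

```text
w0 {0: 0, 3: 0, 6: 5, 9: 411, 12: 61, 15: 1, 18: 0, 21: 2, 24: 1, 27: 1, 30: 2, 33: 1, 36: 1, 39: 5, 42: 10, 45: 78, 48: 18, 51: 5, 54: 5, 57: 2, 60: 32}
  band 24 32 100 [10.4 46.7 49.1]
  band 20 24 48 [10.2 11.5 47.7]
w1 {0: 0, 3: 0, 6: 13, 9: 519, 12: 90, 15: 2, 18: 3, 21: 1, 24: 2, 27: 6, 30: 2, 33: 3, 36: 2, 39: 12, 42: 8, 45: 98, 48: 18, 51: 3, 54: 4, 57: 8, 60: 27}
  band 24 32 116 [10.2 46.6 48.1]
  band 20 24 57 [ 9.6 12.4 47.7]
w2 {0: 0, 3: 0, 6: 0, 9: 116, 12: 69, 15: 60, 18: 51, 21: 64, 24: 62, 27: 61, 30: 53, 33: 13, 36: 24, 39: 58, 42: 66, 45: 28, 48: 0, 51: 0, 54: 0, 57: 0, 60: 0}
  band 24 32 370 [10.3 21.3 42.6]
  band 20 24 73 [11.5 42.7 46.3]
scene {0: 0, 3: 0, 6: 0, 9: 0, 12: 0, 15: 2, 18: 2, 21: 2, 24: 0, 27: 1, 30: 2, 33: 5, 36: 4, 39: 6, 42: 1, 45: 11, 48: 5, 51: 2, 54: 3, 57: 3, 60: 5}
  band 24 32 19 [27.4 46.8 62.6]
  band 20 24 1 [46.5 46.5 46.5]
f {0: 0, 3: 0, 6: 0, 9: 0, 12: 0, 15: 0, 18: 0, 21: 0, 24: 0, 27: 0, 30: 0, 33: 0, 36: 3, 39: 0, 42: 0, 45: 38, 48: 17, 51: 3, 54: 3, 57: 31, 60: 56}
  band 24 32 123 [ 46.3 106.1 107.5]
  band 20 24 126 [ 47.  104.6 107.2]
```

Run:
```python
from h import *
st();order.sign_off()
```

```text
t 35.43 p [442.5 209.8 218.9] F [0.  0.4 0.3] T [-0.04  0.02 -0.  ] open 85.2
the job is handed in; nothing more can be done
```

I moved the pack from the instrument to the large black charger, pushed it to the bottom, let go and handed the job in at about 35 s. The sign-off reports no verdict.

- **Instrument:** I pinched the tab in at 24 N and lifted the pack straight up. The wrist readings stayed within about 6 N.
- **Charger:** I lowered the pack under force guards until it stopped firmly at about 11 N, some 49–50 mm below the deck.

**Last checks:**
- **Pack pose:** it is level. Its underside is at z ≈ 11.8 mm, and earlier depth images put the cradle floor at about 11 mm.
- **Position:** against the well, the pack sits the same way as it did in the instrument, about 1.2 mm to +x.
- **Tab:** it is fully out, at 19.9 mm against 20.0 mm at rest. The hook top is at about 38 mm, well below the lip's top at 46.7 mm. I did not do a pull test on the latch.
- **Robot:** it stands clear, with no force on the tool.

**Disagreements:**
- **Gripper:** it read about 43 mm when closed, not the expected 46 mm.
- **Object finder:** its positions differed by up to 45 mm between cameras because each sees different faces, so I used the depth fits, which agreed to 1–2 mm.
- **Side and scene cameras:** in their coarse final views the label looked slightly sloped. The closer wrist view showed it level.

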